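# Wedge the lab splash screen in line

## Robot

A 6-joint arm with a two-finger parallel gripper is mounted at the origin on the work surface. World frame = base frame: x ahead of the robot, y to its left, z up, the work surface at z = 0. Lengths are in mm, angles in rad, forces in N, time in s.
With the tool pointing down it reaches from about 400 to 925 mm from the base axis. Payload 12.5 kg.
Tool frame: the origin (TCP) lies midway between the tips of the shut fingers; the grasp point (between the pads) lies 19 mm behind it; z points along the fingers, y is the line along which they close (so a half turn about z gives the same grasp; the last joint's range is limited). The gripper opens to 95 mm and grips with 3 to 60 N. Pads are 20 mm wide; open, the fingers measure 119 mm over their backs; the gripper's body (75 mm by 180 mm) begins 59 mm behind the grasp point.
Start: joints at [-1.361, 0.491, 1.559, -0, 1.092, -0.106], TCP at [194.134, -594.105, 193.161] pointing down, gripper open.
Joint ranges: [-3.1, 3.1], [-0.84, 2.19], [0.05, 2.79], [-1.13, 4.28], [0.06, 2.93], [-2.69, 2.69]. Speed limits (rad/s): [2.22, 2.22, 2.79, 3.14, 3.14, 3.14].

## Interface

Orientations are given as [roll, pitch, yaw] about the fixed x, y, z axes, in that order (R = Rz(yaw) Ry(pitch) Rx(roll)).
In Python, from cell import env gives the robot as it stands.
- The arm moves only by the tool arm_command, never from a script. Its argument "targets" is a list of rows, each a list of 5 numbers: the shift along the tool's x, y, z in mm, then the turn about the tool's z in degrees, then the opening, from 0 (shut) to 1 (fully open). In form: [[tx, ty, tz, roll, fingers], ...]. A call has 1 to 5 rows; each row is the pose to reach, as a shift and turn from the pose commanded when the call began, along the tool's axes at that moment; what a row does not reach only later rows make up. A row lasts 1/10 s, in which the tool goes at most 50 mm and 8.59 degrees, less where a joint would pass 70% of its speed; a pose out of reach is approached as far as the arm can. A call with a gripper value outside its range is refused whole. The fingers move at their own pace and stop on an object; the grip force is fixed at half the most. Time passes only in rows, so rows that repeat a pose let the fingers close. It gives the time, the measured TCP pose, the force, the opening and the grip force at its end, in the units of the state.
- env.state(): the state, without advancing time (a new reading comes with each control period).
- env.read_camera(name): name is "scene" or "side" or "wrist"; returns a dict with "frame" (384x512x3 uint8, red, green, blue), "vertical_fov" (degrees; the focal length in pixels is half the picture's height over the tangent of half this angle, whatever the lens; pixels are square), "cx", "cy" (the principal point, pixels), "world_from_camera" (4x4, takes a point from camera to world coordinates); the wrist camera has in their place "hand_eye" (4x4, takes a point from camera to tool coordinates, whose origin is the TCP and whose axes are the flange's). Camera axes: x right, y down, z forward; pixel columns grow to the right and rows downward; lengths in mm; the calibration is good to about 2 mm. A picture is of the moment at which its call begins: read the wrist's pose just before it. There is no depth.
- env.job_done(): hands the job in; it is judged then, once.
The state is a dict: "t": time; "joints": joint angles; "qvel": joint speeds; "tau": joint torques, N m; "eef_pos": TCP position; "tcp_rot": TCP orientation; "ft_force": force on the tool from outside, world axes, zero at the start; "moment": the same for the moment, N m; "opening": opening from 0.0 (shut) to 1.0 (fully open); "grip_force": force on a finger pad.
Only numpy, scipy, OpenCV 4.12 (cv2) and the standard library are available. Lean on these libraries where they do the work, as an engineer would, in place of code of your own. Each camera call takes 0.05 s, during which the arm holds its last target. There are 200 camera calls.

## Task

Swing the loose clear panel of the bench splash screen into line with its fixed half. Then push the orange wedge, thin end first and pointing along the panel towards the hinge, under the panel's free end and tap it in until it is firmly jammed, without forcing it, since the panel cracks if it is overdriven. Let go with the panel still in line and the wedge lying flat on the bench, and do not disturb the rack, bottle and timer.

Things in the scene. Friction and masses are not known exactly. Their poses are not given: they have to be found in the camera images.
- hinge (a point): point on the bench (z = 0) on the upright hinge axis of the splash screen, in a round steel post 18 mm thick and 225 mm high on a dark foot 90 mm wide and 6 mm high. The fixed half of the screen (235 mm long, 200 mm high, clear with aluminium rails, blue end upright) runs from here along this frame's +y. In line, the swinging panel runs along this frame's -y.
- panel (a joint): angle of the swinging panel in rad: 0 = in line with the fixed half; grows as the free end swings to hinge's -x side (clockwise from above). Range -0.25 to 1.2; light friction (0.15 N m), stays where it is left. 0.7 kg. It cannot lift. It is jammed when wedge and panel press on each other with more than 6 N; it cracks above 30 N.
- panel_grip (a point): middle of the aluminium top rail of the swinging panel, 170 mm from the hinge axis, about 185 mm above the bench; the frame turns with the panel, which runs along -y to its free end; x is its thickness. The rail is 14 mm thick, 20 mm high, its top about 195 mm above the bench (give or take 4 mm), free on both sides: can be pinched from above.
- panel_end (a point): free end of the swinging panel, 270 mm from the hinge axis, at the height of the top rail, axes as panel_grip. Clear plastic with a blue end upright and an aluminium bottom rail, both 14 mm thick and ending here. The gap between bottom rail and bench differs from time to time between 11 and 19 mm and is not measured: it must be felt.
- wedge_grip (a point): centre of the grip block at the thick end of the loose orange plastic wedge, half-way up. Block: 40 mm long, 30 wide, 42 high. +x points along the wedge to its thin end, z up. The wedge is 150 mm long, 30 wide, 0.12 kg and lies flat; from the thin end it rises evenly from 3 to 27 mm over 110 mm, then comes the block.
- wedge_tip (a point): middle of the lower edge of the wedge's thin end, on the bench, 130 mm from the middle of the grip block, axes as wedge_grip. Friction on bench and panel is 0.5 to 0.7, so a level push that grows to 10 to 18 N on the wedge jams it well; it stays in by itself.
- tip_rack: blue pipette-tip rack, 125 x 85 x 67 mm, standing behind the screen; origin at the centre of its underside; leave it alone
- reagent: amber bottle, 64 mm wide and 130 mm high; origin at the centre of its underside; leave it alone
- timer: white bench timer, 45 x 70 x 53 mm; origin at the centre of its underside; leave it alone

How it is judged:
By the outcome, as a careful person would: the job done as asked, in the order asked, and still so for the second after the job is handed in, with the robot touching nothing.
It also fails if it takes over 61 s, if anything falls off the work surface, if the arm or the gripper's body presses on something with over 40 N, if the wrist force passes 120 N, or if a joint passes its speed limit or range.

## Working session

There is one attempt and no reset: what is moved stays moved. The work goes in short steps, Python scripts to look and compute and a tool call to move; the robot and the scene stay as the last step left them, time stands still between calls to the robot, and variables do not carry over. Pictures are saved under pics/ and viewed, at most 10 in all, crops included, and the job is handed in when it is done.

Besides the shell and the picture viewer there is one more tool, called as a command line: name --pt "numbers of a row" for each row, then --argument value for the rest. arm_command: Moves the arm, as the interface text tells. Its arguments: {"type":"object","properties":{"targets":{"type":"array","items":{"type":"array","items":{"type":"number"}}}},"required":["targets"]}

```bash
ls; mkdir -p pics; cat > h.py <<'E'
import numpy as np, cv2, pickle
from scipy.spatial.transform import Rotation as R
def save(n,c):
    cv2.imwrite(f'pics/{n}.png',c['frame'][:,:,::-1]); pickle.dump(c,open(f'pics/{n}.pkl','wb'))
def load(n): return pickle.load(open(f'pics/{n}.pkl','rb'))
def T(c): return np.array(c['world_from_camera'])
def f(c): return c['frame'].shape[0]/2/np.tan(np.radians(c['vertical_fov'])/2)
def ray(c,u,v):
    M=T(c); d=M[:3,:3]@np.array([(u-c['cx'])/f(c),(v-c['cy'])/f(c),1]); return M[:3,3],d
def at(c,u,v,z=0):
    o,d=ray(c,u,v); return o+d*(z-o[2])/d[2]
def proj(c,p):
    M=T(c); q=M[:3,:3].T@(np.asarray(p,float)-M[:3,3]); return q[:2]/q[2]*f(c)+[c['cx'],c['cy']]
E
python3 - <<'E'
from h import *
from cell import env
print(env.state())
a=[]
for n in('scene','side','wrist'):
    c=env.read_camera(n); save(n,c); a.append(c['frame'])
    print(n,{k:(np.round(v,3).tolist()) for k,v in c.items() if k!='frame'})
cv2.imwrite('pics/scene2.png',cv2.resize(a[0],(800,600),interpolation=cv2.INTER_CUBIC)[:,:,::-1])
cv2.imwrite('pics/side2.png',cv2.resize(a[1],(800,600),interpolation=cv2.INTER_CUBIC)[:,:,::-1])
E
```

```text
pics
{'t': 0.0, 'joints': array([-1.36061152e+00,  4.91570712e-01,  1.55947964e+00, -2.31277349e-05,
        1.09168062e+00, -1.05646606e-01]), 'qvel': array([-0.00011931,  0.00173986,  0.00032456, -0.00154722,  0.00021059,
        0.00131274]), 'tau': array([ 9.54511706e-04, -6.12640285e+01, -2.58178854e+01,  6.92378869e-02,
        4.82811104e-02, -1.16517635e-04]), 'eef_pos': array([ 194.05899902, -593.81641683,  192.54443433]), 'tcp_rot': array([-3.14045851e+00, -9.96394279e-05,  3.15842034e-01]), 'ft_force': array([0.06492159, 1.11040057, 0.11020744]), 'moment': array([0.01148935, 0.0093068 , 0.05594601]), 'grip_force': 0.0, 'opening': 0.9998922587404013}
scene {'vertical_fov': 57.182, 'cx': 258.79, 'cy': 190.814, 'world_from_camera': [[0.47, 0.718, -0.514, 1047.535], [0.883, -0.378, 0.28, -286.645], [0.006, -0.585, -0.811, 854.364], [0.0, 0.0, 0.0, 1.0]]}
side {'vertical_fov': 44.187, 'cx': 258.504, 'cy': 184.353, 'world_from_camera': [[-0.998, -0.046, 0.033, 540.961], [-0.056, 0.733, -0.678, 679.718], [0.006, -0.678, -0.735, 899.056], [0.0, 0.0, 0.0, 1.0]]}
wrist {'vertical_fov': 71.742, 'cx': 254.621, 'cy': 187.521, 'hand_eye': [[-0.0, -0.964, -0.267, 74.183], [1.0, -0.0, 0.0, 0.152], [-0.0, -0.267, 0.964, -190.687], [0.0, 0.0, 0.0, 1.0]]}
```

View pics/scene2.png

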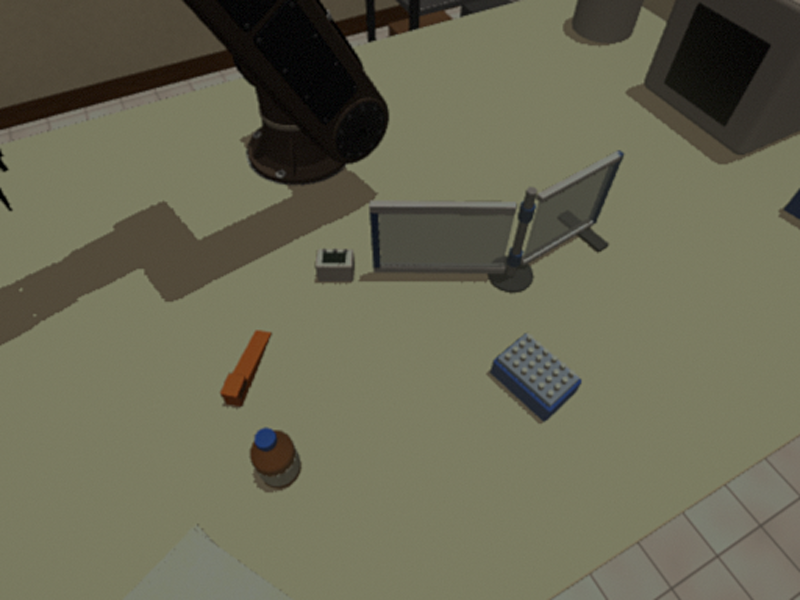

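View pics/side2.png

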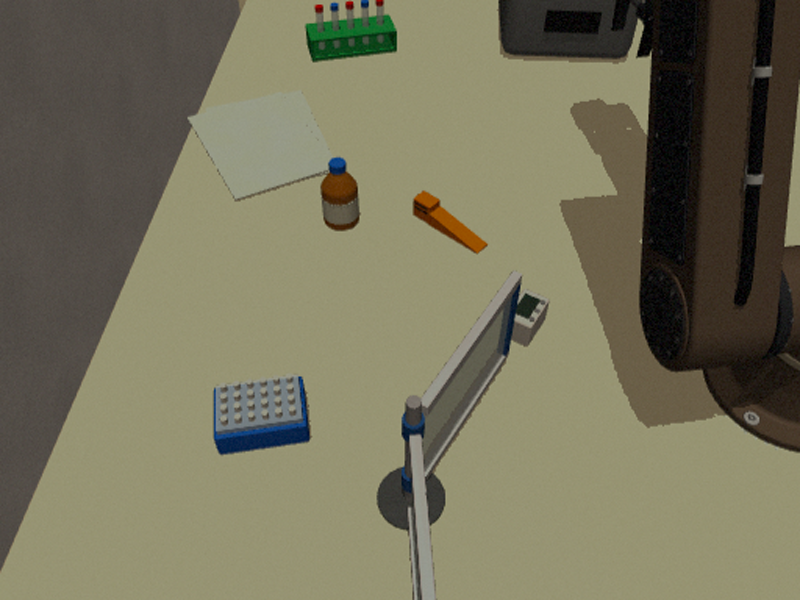

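The scene view shows the hinge foot at about (512,275) and its post top at (532,190), in 800x600 pixels. The loose panel's top rail ends at (372,206) and the fixed half ends at (620,155). The wedge tip is near (262,335) and its block near (234,388). The timer is at (335,265), the bottle at (275,465) and the rack at (537,375). In the side view the fixed rail runs down from the post (413,402), the loose end is at (517,275), and the wedge runs from (427,202) to (482,247).

```bash
python3 - <<'E'
from h import *
S=load('scene');D=load('side');k=1.5625
def tri(a,b):
    (o1,d1),(o2,d2)=ray(S,*np.array(a)/k),ray(D,*np.array(b)/k)
    t=np.linalg.lstsq(np.c_[d1,-d2],o2-o1,rcond=None)[0]
    p,q=o1+d1*t[0],o2+d2*t[1]; return ((p+q)/2).round(1),np.linalg.norm(p-q).round(1)
print('post top',tri((532,189),(413,400)))
print('post top S,D z225',at(S,*np.array((532,189))/k,225),at(D,*np.array((413,400))/k,225))
print('foot S',at(S,*np.array((511,276))/k,4),'D',at(D,*np.array((411,499))/k,4))
print('loose end top',at(S,*np.array((373,206))/k,195),at(D,*np.array((517,275))/k,195))
print('fixed end top',at(S,*np.array((621,155))/k,195))
print('timer',at(S,*np.array((334,258))/k,53),at(D,*np.array((534,305))/k,53))
print('rack',at(S,*np.array((538,360))/k,67))
print('bottle top',at(S,*np.array((265,437))/k,130),at(D,*np.array((337,163))/k,130))
# orange mask crops
out=[]
for n,c,(x0,y0,x1,y1),s in(('scene',S,(135,205,180,262),10),('side',D,(258,118,316,166),10)):
    cr=c['frame'][y0:y1,x0:x1]; out.append(cv2.resize(cr,None,fx=8,fy=8,interpolation=cv2.INTER_CUBIC))
h=max(o.shape[0] for o in out)
cv2.imwrite('pics/wedge.png',np.hstack([np.pad(o,((0,h-o.shape[0]),(0,0),(0,0))) for o in out])[:,:800,::-1]);print([o.shape for o in out])
E
```

```text
post top (array([551.3, 221.8, 224.2]), np.float64(2.5))
post top S,D z225 [550.56057793 220.86175949 225.        ] [552.31156472 223.14801336 225.        ]
foot S [558.55611272 217.16325818   4.        ] D [551.28249901 227.67754475   4.        ]
loose end top [436.42062702 -16.28320415 195.        ] [425.17207139  -2.26493882 195.        ]
fixed end top [529.17883943 442.03583146 195.        ]
timer [394.58758034 -84.2339879   53.        ] [378.88134218 -77.68712815  53.        ]
rack [760.08560053 119.49143786  67.        ]
bottle top [ 706.41221189 -316.25949513  130.        ] [ 703.78262378 -307.58890975  130.        ]
[(456, 360, 3), (384, 464, 3)]
```

View pics/wedge.png

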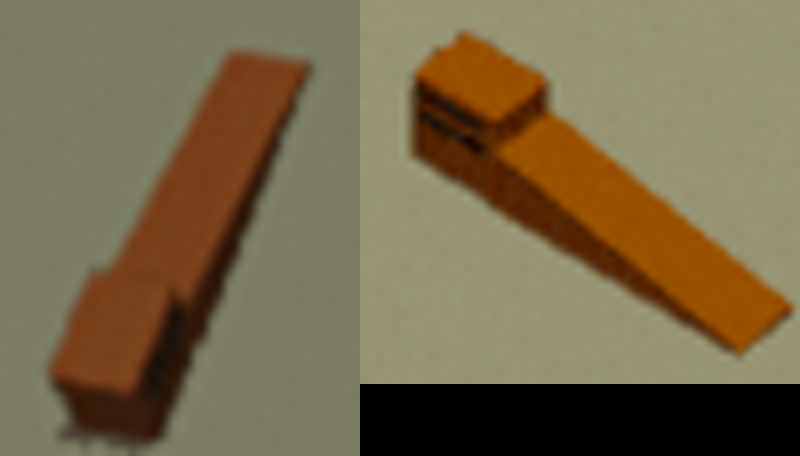

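```bash
python3 - <<'E'
from h import *
from scipy.optimize import least_squares
S=load('scene');D=load('side')
cv=lambda p,o:(np.array(p,float)+.5)/8-.5+o
so,do=np.array([135,205]),np.array([258,118])
# model pts: x from block centre, y, z
B=[(20,15,42),(20,-15,42),(-20,-15,42),(-20,15,42),(130,15,3),(130,-15,3)]
oS=[cv(p,so) for p in[(92,272),(172,292),(133,390),(52,375),(230,52),(312,66)]]
oD=[cv(p,do) for p in[(187,80),(135,122),(55,75),(103,33),(432,310),(380,352)]]
# side camera looks -y: find assignment by trying both lateral orders
def world(q): 
    c,s=np.cos(q[2]),np.sin(q[2]); return [np.array([q[0]+c*x-s*y,q[1]+s*x+c*y,z]) for x,y,z in B]
def res(q,w):
    P=world(q);r=[]
    if w!='D': r+=[proj(S,p)-o for p,o in zip(P,oS)]
    if w!='S': r+=[proj(D,p)-o for p,o in zip(P,oD)]
    return np.ravel(r)
for w in'SDB':
    s=least_squares(res,[600,-270,2.3],args=(w,)); print(w,s.x,np.degrees(s.x[2]),s.cost,np.round(s.fun,1)[:24])
E
```

```text
S [ 554.77237633 -336.70096428    2.47090355] 141.5723452221777 1.958136285695018 [-0.2 -0.4  0.9 -1.   0.2  0.8 -1.   0.6  0.1 -0.  -0.1 -0.2]
D [ 553.20121375 -329.13077745    2.47162957] 141.61394294627473 0.8182012518722974 [ 0.5  0.1  0.   0.1 -1.  -0.3  0.1 -0.3  0.3 -0.1  0.   0.4]
B [ 553.82367476 -334.73299211    2.46904142] 141.4656529335189 10.553433882898295 [ 0.5 -1.   1.5 -1.6  0.9  0.1 -0.3 -0.   0.7 -0.6  0.5 -0.7  0.3 -1.2
 -0.2 -1.2 -1.1 -1.7 -0.  -1.6 -0.  -1.5 -0.3 -1. ]
```

```bash
cat >> h.py <<'E'
def go(st,tgt,yawdeg=None):
    "shift in tool axes and turn (deg) from state to world target"
    Rm=R.from_euler('xyz',st['tcp_rot']).as_matrix()
    y0=np.degrees(st['tcp_rot'][2]); dy=0 if yawdeg is None else y0-yawdeg
    return (Rm.T@(np.array(tgt)-st['eef_pos'])).round(1),round((dy+180)%360-180,1)
E
python3 - <<'E'
from h import *
from cell import env
s=env.state()
print(go(s,(440,-280,300),62)); print(go(s,(475,65,300),62))
E
```

```text
(array([ 331.3, -222.1, -107.1]), np.float64(-43.9))
(array([ 471.7, -539.1, -106.8]), np.float64(-43.9))
```

arm_command --pt "35 -24 -24 -5 1" --pt "70 -48 -48 -10 1" --pt "108 -74 -62 -15 1" --pt "148 -100 -76 -20 1" --pt "188 -126 -90 -25 1"

```text
t: 0.65
eef_pos: [334.4, -414.3, 283.7]
tcp_rot: [3.142, -0.0, 0.755]
ft_force: [1.2, -0.6, 0.3]
opening: 1.005
grip_force: 0.0
```

```bash
cat > g.py <<'E'
import sys
from h import *
from cell import env
s=env.state(); print(s['t'],s['eef_pos'].round(1),np.degrees(s['tcp_rot']).round(1),'F',s['ft_force'].round(1),'M',s['moment'].round(2),'op',round(s['opening'],3),'gf',round(s['grip_force'],1),'j6',s['joints'][5].round(2))
a=list(map(float,sys.argv[1:]))
if a: print(go(s,a[:3],a[3] if len(a)>3 else None))
E
python3 g.py 475 65 300 62
```

```text
0.65 [ 334.4 -414.3  283.7] [180.   -0.   43.3] F [ 1.2 -0.6  0.3] M [-0.02 -0.07 -0.05] op 1.005 gf 0.0 j6 -0.2
(array([ 430.9, -252.6,  -16.3]), np.float64(-18.7))
```

arm_command --pt "43 -25 -3 -4 1" --pt "86 -50 -6 -8 1" --pt "129 -75 -9 -12 1" --pt "172 -100 -12 -16 1" --pt "215 -126 -16 -19 1"

```text
t: 1.15
eef_pos: [404.5, -175.5, 299.2]
tcp_rot: [-3.142, -0.0, 1.086]
ft_force: [1.1, 0.6, 0.4]
opening: 0.999
grip_force: 0.0
```

```bash
python3 g.py 475 65 300 62
```

```text
1.15 [ 404.5 -175.5  299.2] [-180.    -0.    62.2] F [1.1 0.6 0.4] M [-0.07 -0.05 -0.03] op 0.999 gf 0.0 j6 -0.07
(array([245.6, -49.7,  -0.8]), np.float64(0.2))
```

arm_command --pt "48 -10 0 0 1" --pt "96 -20 0 0 1" --pt "144 -30 0 0 1" --pt "192 -40 0 0 1" --pt "230 -49 0 0 1"

```text
t: 1.65
eef_pos: [469.0, 51.3, 299.1]
tcp_rot: [3.142, -0.0, 1.085]
ft_force: [0.9, -1.5, 0.7]
opening: 0.999
grip_force: 0.0
```

```bash
cat >> h.py <<'E'
def wrist(env,n):
    s=env.state(); c=env.read_camera('wrist'); M=np.eye(4); M[:3,:3]=R.from_euler('xyz',s['tcp_rot']).as_matrix(); M[:3,3]=s['eef_pos']
    c['world_from_camera']=M@np.array(c['hand_eye']); save(n,c); return s,c
E
python3 - <<'E'
from h import *
from cell import env
s,c=wrist(env,'w1'); print(s['t'],s['eef_pos'],s['tcp_rot'],s['qvel'].round(3))
cv2.imwrite('pics/w1b.png',cv2.resize(c['frame'],(800,600),interpolation=cv2.INTER_CUBIC)[:,:,::-1])
E
```

```text
1.65 [468.98529419  51.28586698 299.073125  ] [ 3.14150908e+00 -7.91039785e-05  1.08471202e+00] [ 0.815  0.204 -0.251 -0.002  0.048  0.806]
```

View pics/w1b.png

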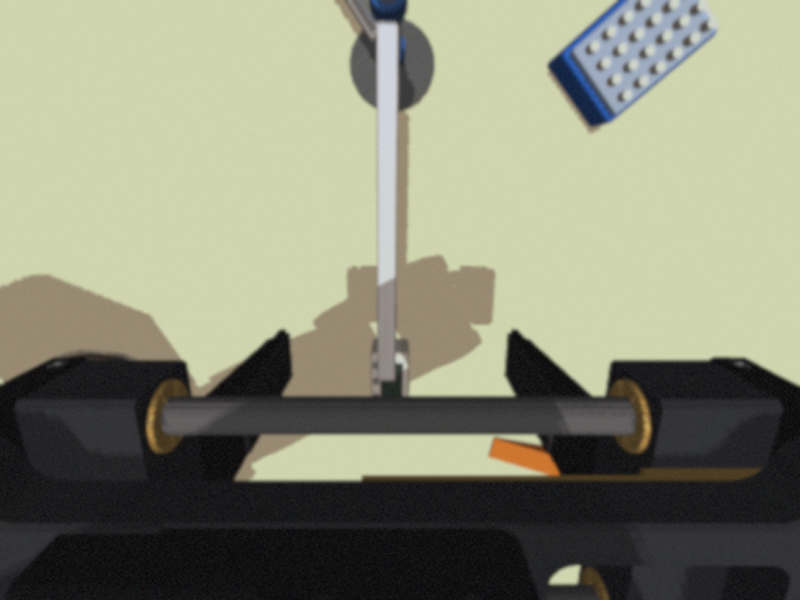

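The wrist view shows the loose top rail, vertical in the image, from (387,22) at the hinge to (387,380) near its end. The post collar is at (388,8) and the foot at (392,65). The timer is just past the free end at (390,370), and the fixed half begins at (355,15).

```bash
python3 - <<'E'
from h import *
c=load('w1');k=1.5625
P=lambda x,y,z:at(c,(x+.5)/k-.5,(y+.5)/k-.5,z).round(1)
a,b=P(387.5,24,195),P(387,380,195);print('rail',a,b,np.linalg.norm(a-b),np.degrees(np.arctan2(*(a-b)[1::-1])))
print('width',P(377,150,195)-P(397,150,195))
print('foot',P(392,65,5)); print('fix edge',P(362,10,195))
print('hinge proj',[ (proj(c,(551.5,222,z))*k).round(0) for z in(0,225)])
E
python3 g.py 475 65 300 62
```

```text
rail [540.9 202.5 195. ] [424.6 -13.2 195. ] 245.05546310988456 61.66757336246768
width [-11.9   6.3   0. ]
foot [551.3 221.8   5. ]
fix edge [530.5 216.6 195. ]
hinge proj [array([392.,  66.]), array([386., -43.])]
1.7 [469.8  54.7 299. ] [-1.80e+02 -1.00e-01  6.22e+01] F [-1.1  1.8 -1.3] M [0.03 0.02 0.04] op 0.998 gf 0.0 j6 0.46
(array([11.5, -0.2, -1. ]), np.float64(0.2))
```

```bash
python3 g.py 470.7 72.1 170 61.7
```

```text
1.7 [469.8  54.7 299. ] [-1.80e+02 -1.00e-01  6.22e+01] F [-1.1  1.8 -1.3] M [0.03 0.02 0.04] op 0.998 gf 0.0 j6 0.46
(array([ 15.6,  -7.2, 129. ]), np.float64(0.5))
```

arm_command --pt "18 -7 40 0.5 1" --pt "18 -7 85 0.5 1" --pt "18 -7 120 0.5 0.6" --pt "18 -7 129 0.5 0.3" --pt "18 -7 129 0.5 0.3"

```text
t: 2.2
eef_pos: [470.9, 67.8, 169.6]
tcp_rot: [-3.14, 0.001, 1.075]
ft_force: [-0.6, -0.1, 0.0]
opening: 0.801
grip_force: 0.0
```

```bash
python3 g.py 470.7 72.1 170 61.7
```

```text
2.2 [470.9  67.8 169.6] [-1.799e+02  1.000e-01  6.160e+01] F [-0.6 -0.1  0. ] M [-0.03 -0.07  0.  ] op 0.801 gf 0.0 j6 0.5
(array([ 3.7, -2.2, -0.4]), np.float64(-0.1))
```

arm_command --pt "3 -2 0 0 0" --pt "3 -2 0 0 0" --pt "3 -2 0 0 0" --pt "3 -2 0 0 0" --pt "3 -2 0 0 0"

```text
t: 2.7
eef_pos: [470.9, 71.5, 170.5]
tcp_rot: [3.141, -0.0, 1.075]
ft_force: [-0.6, 0.6, 0.3]
opening: 0.383
grip_force: 0.0
```

arm_command --pt "0 0 0 0 0" --pt "0 0 0 0 0" --pt "0 0 0 0 0"

```text
t: 3.0
eef_pos: [470.7, 71.5, 170.1]
tcp_rot: [-3.142, 0.0, 1.075]
ft_force: [0.8, -0.4, 0.3]
opening: 0.139
grip_force: 30.1
```

```bash
python3 g.py; python3 - <<'E'
from h import *
from cell import env
s=env.state();c=load('scene')
c=env.read_camera('scene');save('s2',c); 
cv2.imwrite('pics/s2b.png',cv2.resize(c['frame'][80:200,225:405],(800,533),interpolation=cv2.INTER_CUBIC)[:,:,::-1])
E
```

```text
3.0 [470.7  71.5 170.1] [-180.     0.    61.6] F [ 0.8 -0.4  0.3] M [-0.09 -0.16  0.02] op 0.139 gf 30.1 j6 0.51
```

View pics/s2b.png

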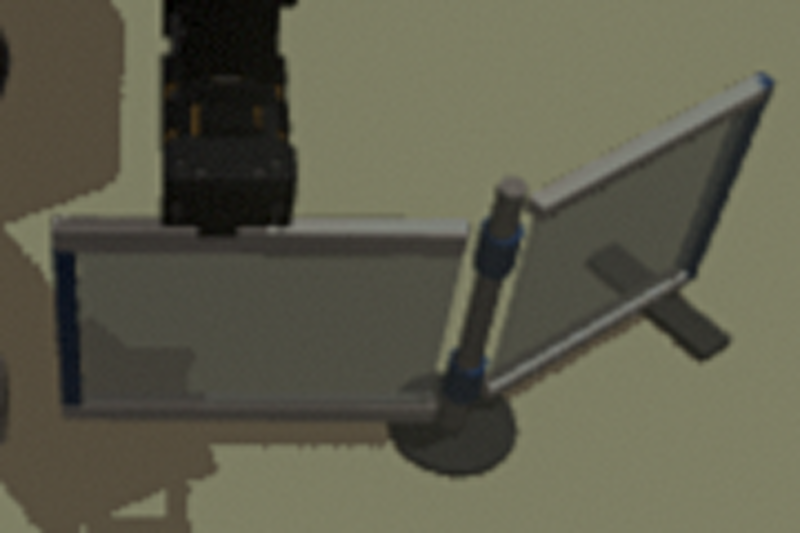

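The rail is gripped, with the opening at 13 mm. In this crop the fixed top rail runs from (535,202) to (766,83), and its bottom rail ends at (690,273).

```bash
python3 - <<'E'
from h import *
c=load('s2');k=800/180
P=lambda x,y,z:at(c,(x+.5)/k-.5+225,(y+.5)/k-.5+80,z).round(1)
H=np.array([551.3,221.8])
for p in(P(766,82,195),P(690,273,13),P(538,202,195),P(50,225,195)):
    d=p[:2]-H; print(p,np.linalg.norm(d).round(1),np.degrees(np.arctan2(d[1],d[0])).round(2))
E
```

```text
[524.7 444.2 195. ] 224.0 96.82
[521.3 450.7  13. ] 230.9 97.47
[546.3 248.  195. ] 26.7 100.8
[427.6 -20.3 195. ] 271.9 -117.06
```

arm_command --pt "0.3 10.4 0 -3.5 0" --pt "1.3 20.8 0 -7 0" --pt "2.9 31.1 0 -10.5 0" --pt "5.1 41.3 0 -14 0" --pt "7.9 51.3 0 -17.5 0"

```text
t: 3.55
eef_pos: [519.9, 54.0, 170.0]
tcp_rot: [-3.141, 0.0, 1.383]
ft_force: [-1.2, 1.5, 0.8]
opening: 0.131
grip_force: 30.0
```

arm_command --pt "0.3 10.4 0 -3.5 0" --pt "1.3 20.8 0 -7 0" --pt "2.9 31.1 0 -10.5 0" --pt "5.1 41.3 0 -14 0" --pt "7.8 50.8 0 -17.3 0"

```text
t: 4.05
eef_pos: [571.3, 52.0, 170.0]
tcp_rot: [-3.141, 0.0, 1.685]
ft_force: [-1.3, -0.1, 1.4]
opening: 0.128
grip_force: 30.0
```

arm_command --pt "0 0 0 0 0" --pt "0 0 0 0 0"

```text
t: 4.25
eef_pos: [570.9, 52.1, 170.0]
tcp_rot: [3.141, 0.0, 1.681]
ft_force: [0.8, 0.2, 0.4]
opening: 0.132
grip_force: 30.0
```

```bash
python3 g.py 572.1 52.5 170 97; python3 - <<'E'
from h import *
from cell import env
s,c=wrist(env,'w2')
d=env.read_camera('side');save('d2',d)
a=cv2.resize(c['frame'][:256],(600,300),interpolation=cv2.INTER_CUBIC)
b=cv2.resize(d['frame'][150:384,220:360],(180,300),interpolation=cv2.INTER_CUBIC)
cv2.imwrite('pics/w2b.png',np.hstack([a,b])[:,:,::-1])
E
```

```text
4.25 [570.9  52.1 170. ] [180.    0.   96.3] F [0.8 0.2 0.4] M [-0.06 -0.26  0.01] op 0.132 gf 30.0 j6 -0.13
(array([0.3, 1.2, 0. ]), np.float64(-0.7))
```

View pics/w2b.png

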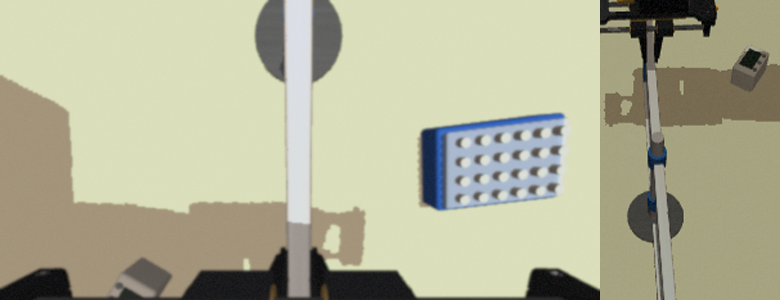

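The wrist view shows the loose rail central at x≈299, with the hinge foot at (298,38) and the rack clear on the right. In the side crop the loose rail runs from (650,75) to the post at (656,145), and the fixed rail runs on from (658,170) to (668,298). They look nearly in line, so I'll measure it precisely.

```bash
python3 - <<'E'
from h import *
c=load('d2');g=c['frame'].astype(int)
for v in list(range(200,262,8))+list(range(276,384,12)):
    r=g[v,250:285]; m=(r.min(1)); print(v,' '.join(f'{x:3d}' for x in m))
s=load('scene')
E
```

```text
200 128 127 130  81  13  33  88  93  98  93  96 100 103 127 127 129 129 127 126 131 131 127 127 126 128 125 126 129 129 126 129 128 128 130 128
208  80  80  80  52  22  30  52 144 150 150 153 149 154 113  81  83  78  81  82  80  82  86  86  82  80  84  81  82  78  78  81  80  85  82  80
216  83  81  78  74  99  86  61 123 152 151 152 149 151 151  70  83  83  81  82  82  80  82  80  81  84  81  80  79  80  78  81  79 127 129 130
224  84  82  81  82  87  96  76  56 141 148 153 155 150 150 148  84  82  79  81  83  81  74  78  80  83  82  81  82  79  82  81  81  80  80  83
232  81  80  80  78  75 100  91  69 107 152 153 155 154 154 154 108  82  83  82  83  81  81  82  79  78  77  78  82  79  81  79  82  82  86  80
240  81  81  80  80  81  81  96  79  52 141 153 154 155 156 154 149  73  81  83  82  81  78  80  81  84  82  82  77  77  81  77  81  82  80  80
248 128 129 129 129  92  82 151 137  87 100 155 152 156 154 156 154 140  90  93  92  93  92  89  93  91  93  92 128 130 127 127 128  90  89 129
256 127 129 127 130 130 127 119 154 102  58 113 119 115 120 120 122 122 123 121 120 126 128 
[... 647 characters left out ...]
  61  61  59  59  62  62  59  97  99  65  61 125 157 157 156 154 152 152 156 134  62  55  61  54  59  59  55  62  60  54 107
336 127  90  52  41  59  59  59  62  61  62  61  70 152 127  71  63 131 159 155 157 156 155 152 158 138  88 128 129 131 129 129 130 126 130 126
348 126 128 129 130 127 130 130 128 128 129 129 130  90 156 124  89  64 139 158 156 158 158 156 155 158 140 125 129 128 129 127 129 128 126 127
360 126 129 126 130 129 131 127 128 129 129 130 132 128 110 159 126  72  57 142 159 160 156 158 157 156 157 143 107 127 127 127 128 130 127 128
372 132 128 127 130 129 128 130 129 128 128 129 128 129 112 140 159 109  75  60 141 159 158 158 159 159 157 158 137 106 128 128 130 129 129 127
```

```bash
python3 - <<'E'
from h import *
c=load('d2')
L=[(208,9.75),(216,10.16),(224,11.0),(232,11.5),(240,12.0),(248,12.8)]
F=[(300,17.0),(312,18.0),(324,19.04),(336,19.95),(348,20.9),(360,21.9),(372,22.9)]
H=np.array([551.3,221.8])
for n,A in(('loose',L),('fix',F)):
    P=np.array([at(c,250+u,v,195)[:2] for v,u in A]); q=np.polyfit(P[:,1],P[:,0],1)
    print(n,np.degrees(np.arctan2(1,q[0])).round(2),'x at hinge y',np.polyval(q,221.8).round(1),P[[0,-1]].round(1).tolist())
P=np.array([at(c,250+u,v,195)[:2] for v,u in L+F]);q=np.polyfit(P[:,1],P[:,0],1);print('all',np.degrees(np.arctan2(1,q[0])),(P[:,0]-np.polyval(q,P[:,1])).round(1))
E
```

```text
loose 96.45 x at hinge y 552.4 [[566.9, 92.5], [556.4, 185.8]]
fix 96.71 x at hinge y 552.2 [[544.3, 289.3], [530.3, 407.3]]
all 96.68099722960233 [-0.3  0.2 -0.2  0.1  0.3  0.1  0.1  0.  -0.1 -0.   0.  -0.  -0.1]
```

arm_command --pt "0 0.9 0 -0.3 0" --pt "0 0.9 0 -0.3 0" --pt "0 0.9 0 -0.3 0.6" --pt "0 0.9 0 -0.3 0.6" --pt "0 0.9 0 -0.3 0.6"

```text
t: 4.85
eef_pos: [571.9, 52.2, 170.1]
tcp_rot: [3.142, 0.0, 1.688]
ft_force: [0.5, 0.2, 0.2]
opening: 0.326
grip_force: 0.0
```

arm_command --pt "0 0.4 0 0 0.6" --pt "0 0.4 -20 0 0.6" --pt "0 0.4 -60 0 0.8" --pt "0 0.4 -100 0 1" --pt "0 0.4 -120 0 1"

```text
t: 5.35
eef_pos: [573.0, 52.3, 293.5]
tcp_rot: [3.138, 0.001, 1.688]
ft_force: [-0.5, -0.2, -0.6]
opening: 0.745
grip_force: 0.0
```

```bash
python3 g.py 554 -332 150 141.5
```

```text
5.35 [573.   52.3 293.5] [179.8   0.   96.7] F [-0.5 -0.2 -0.6] M [ 0.   -0.09 -0.04] op 0.745 gf 0.0 j6 -0.14
(array([-379.4,  -64.2,  143.5]), np.float64(-44.8))
```

arm_command --pt "-48 -8 0 -8 1" --pt "-96 -16 0 -16 1" --pt "-144 -24 0 -24 1" --pt "-192 -32 0 -32 1" --pt "-240 -41 5 -40 1"

```text
t: 5.85
eef_pos: [559.9, -186.8, 286.2]
tcp_rot: [3.141, 0.001, 2.386]
ft_force: [1.1, -0.4, -0.4]
opening: 0.999
grip_force: 0.0
```

```bash
python3 g.py 554 -332 150 141.5
```

```text
5.85 [ 559.9 -186.8  286.2] [1.800e+02 1.000e-01 1.367e+02] F [ 1.1 -0.4 -0.4] M [ 0.05 -0.2   0.02] op 0.999 gf 0.0 j6 -1.25
(array([ -95.1, -109.8,  136.3]), np.float64(-4.8))
```

arm_command --pt "-23 -26 30 -4 1" --pt "-46 -53 60 -4 1" --pt "-70 -80 90 -4 1" --pt "-90 -104 120 -4 1" --pt "-94 -108 136 -4 1"

```text
t: 6.35
eef_pos: [552.3, -330.4, 146.8]
tcp_rot: [-3.141, -0.002, 2.447]
ft_force: [-0.4, 1.3, 0.1]
opening: 1.001
grip_force: 0.0
```

arm_command --pt "0 0 0 0 1" --pt "0 0 0 0 1"

```text
t: 6.55
eef_pos: [554.0, -327.2, 150.4]
tcp_rot: [3.141, 0.0, 2.45]
ft_force: [0.1, 0.0, 0.2]
opening: 0.997
grip_force: 0.0
```

```bash
python3 g.py; python3 - <<'E'
from h import *
from cell import env
s,c=wrist(env,'w3')
cv2.imwrite('pics/w3b.png',cv2.resize(c['frame'],(800,600),interpolation=cv2.INTER_CUBIC)[:,:,::-1])
E
```

```text
6.55 [ 554.  -327.2  150.4] [180.    0.  140.4] F [0.1 0.  0.2] M [ 0.01 -0.1  -0.03] op 0.997 gf 0.0 j6 -1.52
```

View pics/w3b.png

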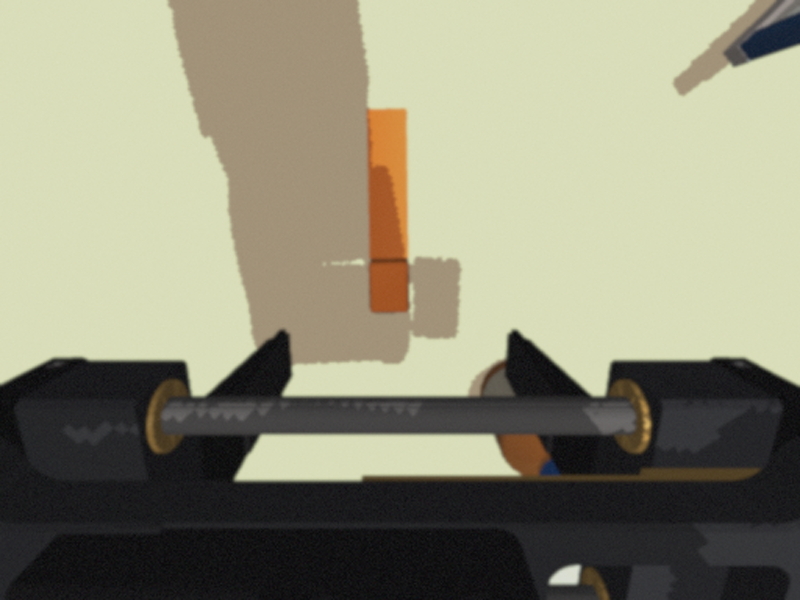

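The wrist view shows the wedge upright in the image. Its tip edge runs from (369,109) to (407,109), and the block top spans (370–408, 262–312). The bottle is behind at (515,420), clear of the gripper, and the panel's lower free end is at (735,55).

```bash
python3 - <<'E'
from h import *
c=load('w3');k=1.5625
P=lambda x,y,z:at(c,(x+.5)/k-.5,(y+.5)/k-.5,z).round(1)
t=P(388,109,3);f1=P(389,262,42);b=P(389,312,42);print(t,f1,b,'len',np.linalg.norm(t-b)," ",np.linalg.norm(f1-b))
print('width',np.linalg.norm(P(370,290,42)-P(408,290,42)))
d=t-b;h=np.arctan2(d[1],d[0]);print(np.degrees(h)); u=np.array([np.cos(h),np.sin(h)])
print('block centre',t[:2]-130*u,(f1+b)[:2]/2)
H=np.array([551.3,221.8]);a=np.radians(96.7);print('panel end pred',H-270*np.array([np.cos(a),np.sin(a)]),'seen bottom',P(735,57,15))
E
python3 g.py 554 -332 20 141.3
```

```text
[ 451.6 -253.6    3. ] [ 536.5 -322.6   42. ] [ 566.1 -347.4   42. ] len 153.06759944547375   38.616058835670934
width 28.33460781447312
140.67518670888066
block centre [ 552.16355876 -335.98307259] [ 551.3 -335. ]
panel end pred [582.80109902 -46.35607538] seen bottom [583.1 -44.6  15. ]
6.6 [ 554.3 -327.1  151.1] [1.800e+02 1.000e-01 1.404e+02] F [ 0.1  0.7 -0.4] M [ 0.03 -0.13 -0.01] op 1.003 gf 0.0 j6 -1.52
(array([ -2.7,  -4. , 131.1]), np.float64(-0.9))
```

```bash
python3 g.py 551.8 -335.4 8 140.7
```

```text
6.6 [ 554.3 -327.1  151.1] [1.800e+02 1.000e-01 1.404e+02] F [ 0.1  0.7 -0.4] M [ 0.03 -0.13 -0.01] op 1.003 gf 0.0 j6 -1.52
(array([ -3.2,  -8. , 143.1]), np.float64(-0.3))
```

arm_command --pt "-3 -8 45 -0.3 1" --pt "-3 -8 90 -0.3 1" --pt "-3 -8 125 -0.3 0.8" --pt "-3 -8 142 -0.3 0.5" --pt "-3 -8 142 -0.3 0.5"

```text
t: 7.1
eef_pos: [550.8, -334.6, 6.9]
tcp_rot: [-3.142, -0.002, 2.457]
ft_force: [-0.7, -0.5, 0.2]
opening: 0.805
grip_force: 0.0
```

arm_command --pt "0 0 0 0 0" --pt "0 0 0 0 0" --pt "0 0 0 0 0" --pt "0 0 0 0 0" --pt "0 0 0 0 0"

```text
t: 7.6
eef_pos: [550.9, -336.2, 8.2]
tcp_rot: [-3.142, 0.001, 2.455]
ft_force: [-0.6, -0.2, -0.8]
opening: 0.386
grip_force: 0.0
```

```bash
python3 g.py
```

```text
7.6 [ 550.9 -336.2    8.2] [-1.800e+02  1.000e-01  1.407e+02] F [-0.6 -0.2 -0.8] M [ 0.04 -0.15 -0.02] op 0.386 gf 0.0 j6 -1.53
```

arm_command --pt "0 0 0 0 0" --pt "0 0 0 0 0" --pt "0 0 0 0 0"

```text
t: 7.9
eef_pos: [550.9, -336.1, 8.0]
tcp_rot: [-3.142, 0.0, 2.455]
ft_force: [-0.3, 0.9, 4.2]
opening: 0.314
grip_force: 30.0
```

```bash
python3 g.py 599.7 -190.4 20 96.7
```

```text
7.9 [ 550.9 -336.1    8. ] [-180.     0.   140.7] F [-0.3  0.9  4.2] M [ 0.18 -0.06  0.03] op 0.314 gf 30.0 j6 -1.53
(array([ 54.6, 143.6, -12.1]), np.float64(44.0))
```

arm_command --pt "0 0 -8 0 0" --pt "8 24 -12 8 0" --pt "20 55 -12 16 0" --pt "32 86 -12 24 0" --pt "43 116 -12 32 0"

```text
t: 8.4
eef_pos: [591.2, -217.9, 19.9]
tcp_rot: [-3.141, -0.0, 1.891]
ft_force: [-0.1, -0.5, -1.0]
opening: 0.314
grip_force: 30.0
```

```bash
python3 g.py 599.7 -190.4 20 96.7
```

```text
8.4 [ 591.2 -217.9   19.9] [-180.    -0.   108.3] F [-0.1 -0.5 -1. ] M [-0.03 -0.15 -0.05] op 0.314 gf 30.0 j6 -0.78
(array([23.4, 16.8, -0.1]), np.float64(11.6))
```

arm_command --pt "9 7 0 5 0" --pt "17 13 0 9 0" --pt "22 16 0 11.5 0" --pt "22 16 0 11.5 0" --pt "22 16 0 11.5 0"

```text
t: 8.9
eef_pos: [599.1, -193.2, 19.8]
tcp_rot: [-3.142, 0.0, 1.698]
ft_force: [0.2, 0.5, -1.0]
opening: 0.312
grip_force: 30.0
```

```bash
python3 g.py 599.7 -190.4 20 96.7; python3 - <<'E'
from h import *
from cell import env
s,c=wrist(env,'w4')
d=env.read_camera('scene');save('s4',d)
a=cv2.resize(c['frame'][0:250,140:400],(416,400),interpolation=cv2.INTER_CUBIC)
b=cv2.resize(d['frame'][115:235,180:295],(383,400),interpolation=cv2.INTER_CUBIC)
cv2.imwrite('pics/w4b.png',np.hstack([a,b])[:,:,::-1])
E
```

```text
8.9 [ 599.1 -193.2   19.8] [-180.     0.    97.3] F [ 0.2  0.5 -1. ] M [ 0.01 -0.09 -0.03] op 0.312 gf 30.0 j6 -0.54
(array([ 2.7,  0.9, -0.2]), np.float64(0.6))
```

View pics/w4b.png

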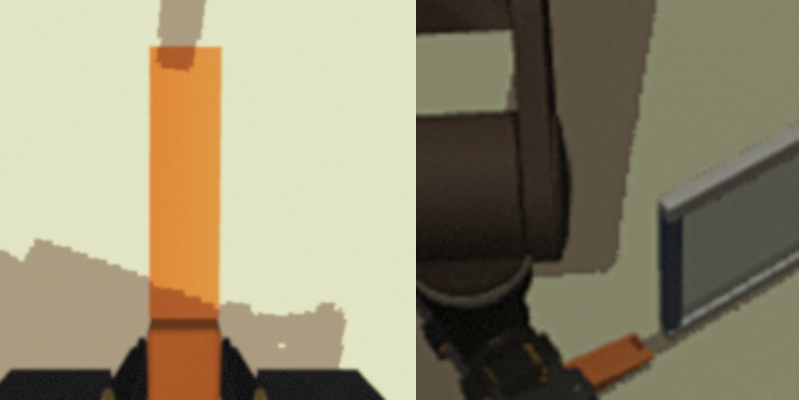

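The left crop shows the wedge straight in the grip, its tip edge running from (150,47) to (221,47). In the right crop the wedge tip at (640,345) points at the panel's free lower end at (672,330).

```bash
python3 - <<'E'
from h import *
c=load('w4');k=1.6
t=at(c,140+186/k,47/k,14.8); H=np.array([551.3,221.8]);a=np.radians(96.7);u=np.array([np.cos(a),np.sin(a)])
d=t[:2]-(H-270*u); print(t.round(1),'along',d@u,'left',d@[-u[1],u[0]])
E
python3 g.py 599.5 -188 20 96.7; python3 g.py 595.6 -155.5 8.2 96.7
```

```text
[583.2 -66.   14.8] along -19.59243945601764 left 1.8952565819901945
9.0 [ 599.  -193.5   19.7] [-180.     0.    97.2] F [ 0.7 -0.3 -0.6] M [-0.05 -0.13  0.04] op 0.313 gf 30.0 j6 -0.54
(array([ 5.4,  1.2, -0.3]), np.float64(0.5))
9.0 [ 599.  -193.5   19.7] [-180.     0.    97.2] F [ 0.7 -0.3 -0.6] M [-0.05 -0.13  0.04] op 0.313 gf 30.0 j6 -0.54
(array([38.2,  1.4, 11.5]), np.float64(0.5))
```

Consistent to about 1 mm. I'll lower the wedge to the bench, align it, and slide it in to about 20 mm under.

arm_command --pt "0 1 6 0.5 0" --pt "0 1.2 11 0.5 0" --pt "8 1.3 11 0.5 0" --pt "23 1.4 11 0.5 0" --pt "38 1.4 11 0.5 0"

```text
t: 9.5
eef_pos: [595.3, -153.9, 8.4]
tcp_rot: [-3.141, -0.0, 1.687]
ft_force: [0.1, 0.4, -1.1]
opening: 0.313
grip_force: 30.0
```

arm_command --pt "0 0 0 0 0" --pt "0 0 0.5 0 0.1" --pt "0 0 0.5 0 0.4" --pt "0 0 0.5 0 0.6" --pt "0 0 0.5 0 0.7"

```text
t: 10.0
eef_pos: [595.9, -155.6, 8.3]
tcp_rot: [3.141, 0.0, 1.687]
ft_force: [0.7, -0.2, 0.4]
opening: 0.506
grip_force: 0.0
```

```bash
python3 g.py 595.6 -155.5 8.2 96.7
```

```text
10.0 [ 595.9 -155.6    8.3] [180.    0.   96.6] F [ 0.7 -0.2  0.4] M [-0.03 -0.07 -0.01] op 0.506 gf 0.0 j6 -0.48
(array([ 0.1, -0.3,  0.1]), np.float64(-0.1))
```

arm_command --pt "0 0 -30 0 0.7" --pt "0 0 -70 0 0.7" --pt "-20 0 -80 8 0.4" --pt "-50 0 -80 16 0" --pt "-60 0 -80 24 0"

```text
t: 10.5
eef_pos: [603.2, -217.3, 89.0]
tcp_rot: [3.14, 0.001, 1.261]
ft_force: [-0.8, 0.9, -0.8]
opening: 0.506
grip_force: 0.0
```

arm_command --pt "0 0 0 8.5 0" --pt "0 0 0 17 0" --pt "0 0 0 25.5 0" --pt "0 0 0 34 0" --pt "0 0 0 42.5 0"

```text
t: 11.0
eef_pos: [602.7, -215.1, 88.2]
tcp_rot: [3.141, -0.0, 0.52]
ft_force: [0.6, 0.1, 0.3]
opening: 0.085
grip_force: 0.0
```

arm_command --pt "0 0 0 8.5 0" --pt "0 0 0 17 0" --pt "0 0 0 25.5 0" --pt "0 0 0 34 0" --pt "0 0 0 42.5 0"

```text
t: 11.5
eef_pos: [602.7, -215.1, 88.2]
tcp_rot: [3.142, -0.0, -0.222]
ft_force: [0.3, 0.1, 0.0]
opening: 0.004
grip_force: 0.0
```

arm_command --pt "0 0 0 8.5 0" --pt "0 0 0 17 0" --pt "0 0 0 25.5 0" --pt "0 0 0 34 0" --pt "0 0 0 42.5 0"

```text
t: 12.0
eef_pos: [602.7, -215.1, 88.2]
tcp_rot: [3.142, -0.0, -0.963]
ft_force: [-1.0, -0.3, 0.0]
opening: 0.003
grip_force: 0.0
```

```bash
python3 g.py 602.8 -215 8 -72
```

```text
12.0 [ 602.7 -215.1   88.2] [180.   -0.  -55.2] F [-1.  -0.3  0. ] M [0.1  0.04 0.02] op 0.003 gf 0.0 j6 2.09
(array([-0.1, -0.2, 80.2]), np.float64(16.8))
```

arm_command --pt "0 0 20 8.5 0" --pt "0 0 45 17 0" --pt "0 0 70 22 0" --pt "0 0 80 22 0" --pt "0 0 80 22 0"

```text
t: 12.5
eef_pos: [602.2, -214.8, 7.1]
tcp_rot: [3.14, 0.001, -1.338]
ft_force: [0.2, 0.1, 0.1]
opening: 0.001
grip_force: 0.0
```

```bash
python3 g.py 599.3 -185 8; python3 g.py 595.8 -155 8; python3 - <<'E'
from h import *
from cell import env
d=env.read_camera('scene');save('s5',d); e=env.read_camera('side');save('d5',e)
b=cv2.resize(d['frame'][115:235,150:295],(483,400),interpolation=cv2.INTER_CUBIC)
a=cv2.resize(e['frame'][60:260,190:340],(300,400),interpolation=cv2.INTER_CUBIC)
cv2.imwrite('pics/s5b.png',np.hstack([a,b])[:,:,::-1])
E
```

```text
12.5 [ 602.2 -214.8    7.1] [ 1.799e+02  1.000e-01 -7.670e+01] F [0.2 0.1 0.1] M [ 0.16 -0.03 -0.02] op 0.001 gf 0.0 j6 2.46
(array([-29.6,  -4.1,  -0.9]), 0)
12.5 [ 602.2 -214.8    7.1] [ 1.799e+02  1.000e-01 -7.670e+01] F [0.2 0.1 0.1] M [ 0.16 -0.03 -0.02] op 0.001 gf 0.0 j6 2.46
(array([-59.6,  -7.6,  -0.9]), 0)
```

View pics/s5b.png

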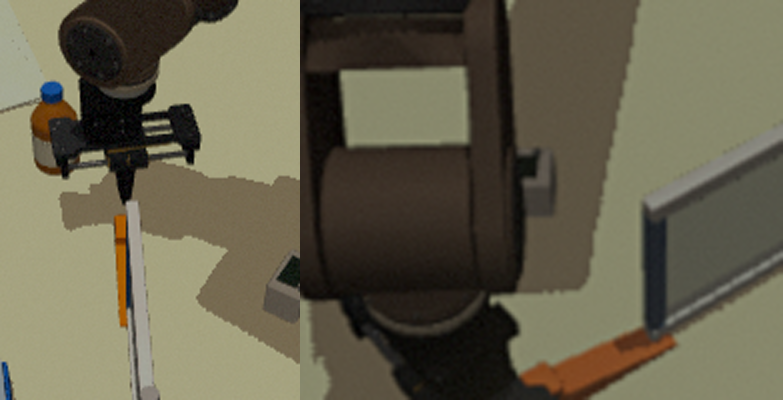

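The wedge sits partly under the panel's free end, at about (650,335) in the scene crop and (125,215–325) in the side crop. The shut fingers are behind its block, in line with the panel. The bottle, timer and rack are clear.

arm_command --pt "-8 -0.9 0 0 0" --pt "-16 -1.8 0 0 0" --pt "-23 -2.7 0 0 0" --pt "-28 -3.2 0 0 0" --pt "-30 -3.5 0 0 0"

```text
t: 13.1
eef_pos: [599.5, -184.1, 8.5]
tcp_rot: [-3.141, -0.001, -1.34]
ft_force: [-0.3, -0.7, 0.9]
opening: -0.0
grip_force: 0.5
```

arm_command --pt "-2 -0.23 0 0 0" --pt "-4 -0.46 0 0 0" --pt "-6 -0.7 0 0 0" --pt "-8 -0.9 0 0 0" --pt "-10 -1.15 0 0 0"

```text
t: 13.6
eef_pos: [598.1, -174.8, 8.1]
tcp_rot: [3.142, -0.0, -1.341]
ft_force: [0.7, -0.9, 0.8]
opening: 0.004
grip_force: 0.5
```

```bash
python3 g.py
```

```text
13.6 [ 598.1 -174.8    8.1] [180.   -0.  -76.8] F [ 0.7 -0.9  0.8] M [ 0.01 -0.01 -0.03] op 0.004 gf 0.5 j6 2.52
```

arm_command --pt "-1 -0.1 0 0 0" --pt "-2 -0.2 0 0 0" --pt "-3 -0.35 0 0 0" --pt "-4 -0.46 0 0 0" --pt "-5 -0.6 0 0 0"

```text
t: 14.1
eef_pos: [597.6, -169.7, 8.2]
tcp_rot: [3.142, -0.0, -1.341]
ft_force: [0.2, -0.2, -0.0]
opening: 0.005
grip_force: 0.5
```

arm_command --pt "-1 -0.1 0 0 0" --pt "-2 -0.2 0 0 0" --pt "-3 -0.35 0 0 0" --pt "-3 -0.35 0 0 0"

```text
t: 14.5
eef_pos: [597.2, -166.6, 8.1]
tcp_rot: [3.142, 0.0, -1.341]
ft_force: [0.1, -1.0, -0.2]
opening: 0.005
grip_force: 0.2
```

arm_command --pt "-1 -0.1 0 0 0" --pt "-2 -0.2 0 0 0" --pt "-3 -0.35 0 0 0" --pt "-3 -0.35 0 0 0"

```text
t: 14.9
eef_pos: [597.0, -163.7, 8.2]
tcp_rot: [-3.142, -0.0, -1.341]
ft_force: [0.3, -1.0, 0.6]
opening: 0.0
grip_force: 0.6
```

arm_command --pt "-1 -0.1 0 0 0" --pt "-2 -0.2 0 0 0" --pt "-2 -0.2 0 0 0"

```text
t: 15.2
eef_pos: [596.9, -162.1, 8.2]
tcp_rot: [-3.141, -0.001, -1.341]
ft_force: [1.4, -4.7, -0.5]
opening: 0.002
grip_force: 2.3
```

arm_command --pt "-1 -0.1 0 0 0" --pt "-2 -0.2 0 0 0" --pt "-2 -0.2 0 0 0"

```text
t: 15.5
eef_pos: [596.9, -160.6, 8.3]
tcp_rot: [-3.141, -0.002, -1.341]
ft_force: [1.3, -8.2, -0.4]
opening: 0.007
grip_force: 4.0
```

arm_command --pt "-1 -0.1 0 0 0" --pt "-2 -0.2 0 0 0" --pt "-2 -0.2 0 0 0"

```text
t: 15.8
eef_pos: [597.0, -159.3, 8.5]
tcp_rot: [-3.14, -0.003, -1.341]
ft_force: [1.6, -11.6, -1.3]
opening: 0.004
grip_force: 6.1
```

arm_command --pt "-1 -0.1 0 0 0" --pt "-2 -0.2 0 0 0" --pt "-2 -0.2 0 0 0" --pt "-2 -0.2 0 0 0"

```text
t: 16.2
eef_pos: [597.2, -158.1, 8.6]
tcp_rot: [-3.139, -0.004, -1.341]
ft_force: [3.3, -15.2, -2.2]
opening: 0.009
grip_force: 8.1
```

```bash
python3 g.py
```

```text
16.2 [ 597.2 -158.1    8.6] [-179.9   -0.2  -76.8] F [  3.3 -15.2  -2.2] M [-2.81 -0.48 -0.11] op 0.009 gf 8.1 j6 2.55
```

arm_command --pt "3 0.35 0 0 0" --pt "7 0.8 0 0 0" --pt "15 1.7 0 0 0" --pt "35 4 0 0 0" --pt "60 7 0 0 0"

```text
t: 16.7
eef_pos: [602.9, -216.8, 8.2]
tcp_rot: [3.141, 0.0, -1.34]
ft_force: [0.4, 0.4, 0.3]
opening: 0.01
grip_force: 0.0
```

arm_command --pt "10 1 -40 0 0" --pt "20 2 -90 0 0" --pt "20 2 -140 0 0" --pt "20 2 -190 0 0" --pt "20 2 -190 0 0"

```text
t: 17.2
eef_pos: [607.5, -238.2, 205.4]
tcp_rot: [-3.133, -0.007, -1.341]
ft_force: [0.2, -0.0, -1.1]
opening: 0.003
grip_force: 0.0
```

```bash
python3 g.py; python3 - <<'E'
from h import *
from cell import env
d=env.read_camera('scene');save('s6',d); e=env.read_camera('side');save('d6',e)
b=cv2.resize(d['frame'][90:250,170:400],(575,400),interpolation=cv2.INTER_CUBIC)
a=cv2.resize(e['frame'][100:300,230:330],(200,400),interpolation=cv2.INTER_CUBIC)
cv2.imwrite('pics/s6b.png',np.hstack([a,b])[:,:,::-1])
g=e['frame'].astype(int)
for v in list(range(176,256,8))+list(range(300,372,24)): print(v,' '.join(f'{x:3d}' for x in g[v,250:282].min(1)))
E
```

```text
17.2 [ 607.5 -238.2  205.4] [-179.5   -0.4  -76.9] F [ 0.2 -0.  -1.1] M [ 0.14 -0.01 -0.01] op 0.003 gf 0.0 j6 2.44
176   0   0   0  26 124 133 132 132 134 133 104 111 112 112 112 110 109 113 112 111 109 111 113 110 112 113 113 113 112 109 112 110
184   0   0   0  12  41 131 132 132 131 132 133  90 111 110 111 113 112 109 110 111 110 114 111 112 110 110 113 113 110 110 113 110
192   0   0   0  13  17 113 134 133 132 130 134 132 108 112 111 112 111 110 112 109 109 111 110 111 113 111 115 114 112 110 110 112
200   0   0   0  18  21  39 123 133 133 132 131 136 113 114 112 112 110 113 110 109 110 112 113 112 114 110 113 111 112 110 113 110
208   0   0   0  11   6  41  83 131 132 134 132 132 135  92 112 111 111 110 112 111 110 112 114 108 113 114 111 110 112 110 111 115
216  58   0   0  81 135  91  46 127 131 134 133 131 134 128  87 114 112 112 111 110 111 113 112 113 114 113 113 113 110 110 110 111
224 112  18   0   2 135 120  64  66 130 134 137 138 133 136 118 111 112 112 111 113 112 111 111 116 112 114 115 113 113 112 109 110
232 112 113  34  30  87 133  92  52 118 136 138 138 137 134 134  94 113 111 113 114 111 113 112 113 113 113 112 112 112 113 110 112
240 111 110 113 111  97 131 123  58  46 130 135 137 135 136 135 127  89 112 115 112 111 113 112 114 110 109 111 111 114 112 110 113
248 109 112 110 114 113 121 134 106  60  94 138 138 138 138 137 137 124 113 112 111 112 111 113 112 110 111 108 113 112 113 111 114
300 109 110 101  81  50  52  49  39  16  45  41  51  56  88 135 136 136 135 130 131 132  88  60  92 108 109 112 113 112 110 113 110
324  50  47  53  50  53  49  48  51  51  54  50  81  87  52  46 109 141 139 138 137 136 135 137 118  50  46  54  50  46  50  47  53
348 113 112 114 113 114 112 112 111 111 112 110 111  74 138 109  74  50 123 140 136 142 139 137 137 142 125 111 114 114 113 114 111
```

View pics/s6b.png

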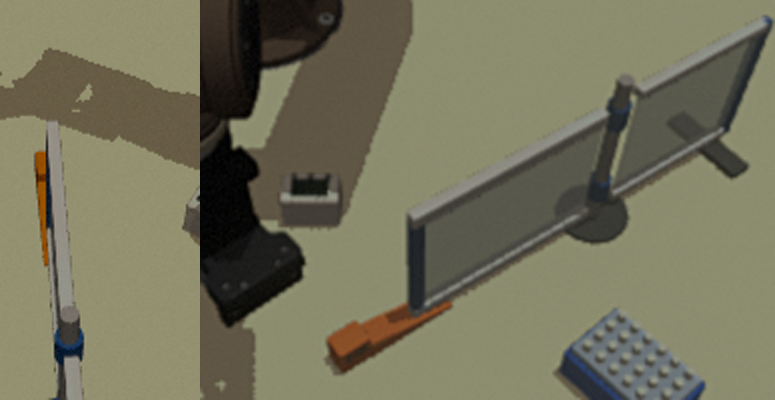

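```bash
python3 - <<'E'
from h import *
c=load('d6')
L=[(184,7.55),(192,8.2),(200,9.0),(208,9.55),(216,10.2),(224,11.0),(232,11.45),(240,12.05),(248,12.8)]
F=[(300,17.0),(324,19.04),(348,20.9)]
for n,A in(('loose',L),('fix',F)):
    P=np.array([at(c,250+u,v,195)[:2] for v,u in A]); q=np.polyfit(P[:,1],P[:,0],1)
    print(n,np.degrees(np.arctan2(1,q[0])).round(2),np.polyval(q,221.8).round(1))
# wedge corners in scene crop
s=load('s6');k=2.5
for p,z in(((451-200,304),3),((334-200,360),21)): print(at(s,170+p[0]/k,90+p[1]/k,z).round(1))
E
```

```text
loose 96.7 552.2
fix 96.7 552.1
[587.8   1.8   3. ]
[ 601.1 -149.8   21. ]
```

```bash
python3 -c "
from cell import env
print(env.job_done())"
```

```text
the job is handed in; nothing more can be done
None
```

I handed the job in at about 17 s: the panel measures in line with its fixed half to about 0.1°, the wedge is tapped in under its free end with a final push of about 15 N, and the rack, bottle and timer were not touched; the jam force itself was not measured and no verdict came back.

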